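# Set out the stamping corner

## Robot

A 6-joint arm with a two-finger parallel gripper is mounted at the origin on a cart in front of the work surface, level with it; the furniture and walls round the work are solid. World frame = base frame: x ahead of the robot, y to its left, z up, the work surface at z = 0. Lengths are in m, angles in rad, forces in N, time in s.
With the tool pointing down it reaches from about 0.375 to 0.9 m from the base axis. Payload 3.1 kg.
Tool frame: the origin (TCP) lies between the finger pads; the fingertips stand 11 mm ahead of it and the grasp point (between the pads) lies 8 mm behind it; z points along the fingers, y is the line along which they close (so a half turn about z gives the same grasp; the last joint's range is limited). The gripper opens to 87 mm and grips with 3 to 60 N. Pads are 19 mm wide; open, the fingers measure 117 mm over their backs; the gripper's body (75 mm by 190 mm) begins 51 mm behind the grasp point.
Start: joints at [1.087, 0.527, 1.433, -0, 1.181, -0.178], TCP at [0.188, 0.596, 0.234] pointing down, gripper open.
Joint ranges: [-3.08, 3.08], [-0.75, 2.2], [0.22, 2.44], [-1.43, 4.57], [0, 2.65], [-2.85, 2.85]. Speed limits (rad/s): [2.79, 2.79, 3.14, 3.14, 3.14, 3.14].

## Interface

Orientations are given as a unit quaternion [x, y, z, w].
In Python, from rig import get_obs, camera, hand_in gives the robot as it stands.
- The arm moves only by the shell command python3 -m pendant 'ROWS' [FORCE]. ROWS is JSON, a list that holds one entry, the list of rows, each a list of 7 numbers: the shift along the tool's x, y, z in m, then the turn, a rotation vector about the tool's x, y, z in degrees, then the opening, from 0 (shut) to 1 (fully open). In form: [[[x, y, z, ax, ay, az, fingers], ...]]. A call has exactly 5 rows; each row shifts and turns the commanded pose from where the row before left it, along the tool's axes as they then stand; what a row does not reach is not made up. A row lasts 1/8 s, in which the tool goes at most 62.5 mm and 10.7 degrees, less where a joint would pass 70% of its speed; a pose out of reach is approached as far as the arm can. A call with a gripper value outside its range is refused whole. The fingers move at their own pace and stop on an object; FORCE is the grip in N (left out, the last holds). Time passes only in rows, so rows that do not move let the fingers close, or fill a call up. It gives the time, the measured TCP pose, the force, the opening and the grip force at its end, in the units of the state.
- get_obs(): the state, without advancing time (a new reading comes with each control period).
- camera(name): name is "scene" or "top" or "wrist"; returns a dict with "img" (384x512x3 uint8, red, green, blue), "intrinsics" (3x3 intrinsics, pixels), "k1" (the pictures are not rectified: a ray, as slopes to the right and down, at radius r is drawn at 1 + k1 r^2 times it, then the intrinsics apply), "R" (3x3) and "t" (3): a world point X has camera coordinates R X + t; the wrist camera has in their place "T_tool_cam" (4x4, takes a point from camera to tool coordinates, whose origin is the TCP and whose axes are the flange's). Camera axes: x right, y down, z forward; pixel columns grow to the right and rows downward; lengths in m; the calibration is good to about 2 mm. A picture is of the moment at which its call begins: read the wrist's pose just before it. There is no depth.
- hand_in(): hands the job in; it is judged then, once.
The state is a dict: "time": time; "q": joint angles; "joint_velocities": joint speeds; "joint_torque": joint torques, N m; "position": TCP position; "tool_rot": TCP orientation; "ft_force": force on the tool from outside, world axes, zero at the start; "moment": the same for the moment, N m; "grip_width": finger opening in m; "grip_force": force on a finger pad.
Only numpy, scipy, OpenCV 4.12 (cv2) and the standard library are available. Lean on these libraries where they do the work, as an engineer would, in place of code of your own. Each camera call takes 0.05 s, during which the arm holds its last target. There are 200 camera calls.

## Task

Set out the stamping corner: put the ink pad flat on the middle of the green notebook, and stand the black seal on the notebook to the left of the ink pad and the brown seal to the right of it (left and right as seen from the robot), each upright midway between the ink pad and that end of the notebook. Load the light cardboard tray evenly: stand the date stamp in the middle of the compartment nearer the notebook and the glue stick in the middle of the other one. Do not shove or tip the tray or the notebook, and leave the eraser where it is.

Things in the scene. Friction and masses are not known exactly. Their poses are not given: they have to be found in the camera images.
- ink_pad: round black ink pad with a red pad under a clear lid that stays shut; 66 mm across, 19 mm high, with a small tab at each end of its x axis (70 mm over the tabs), so grip it along its y axis (66 mm). It lies flat on the desk at the start, in the row nearest the robot, its y axis roughly along the robot's x; origin at the centre of its underside, z up.
- black_seal: slim black personal seal, a round stick 14 mm across and 60 mm tall. Stands upright on the desk at the start, in the row nearest the robot; origin at the centre of its underside, z up.
- brown_seal: slim brown (wood-coloured) personal seal, a round stick 16 mm across and 56 mm tall. Stands upright on the desk at the start, in the row nearest the robot; origin at the centre of its underside, z up.
- date_stamp: red and black self-inking hand stamp, 33 mm along its x, 47 mm along its y, 60 mm tall; the red top block (z 40 to 60 mm, 32 x 48 mm) is rigid to the rest; grip that block across x. Stands upright on the desk at the start, in the row nearest the robot; origin at the centre of its underside, z up.
- glue_stick: round glue stick, yellow with a blue cap, 26 mm across and 92 mm tall. Stands upright on the desk at the start, in the row nearest the robot; origin at the centre of its underside, z up.
- notebook: closed green pocket notebook lying flat, 102 mm along its x, 148 mm along its y, cover 10 mm above its origin; origin at the centre of its underside. Its long side runs roughly left-right: its +y points to the robot's left, its +x away from the robot (turned at most 0.15 rad). Loose, 0.3 kg.
- tray: light open cardboard tray, loose, 60 g: 78 mm along x, 150 mm along y, walls 20 mm high, 3 mm thick, floor 3 mm; a cross wall 18 mm high makes two compartments, 72 x 70 mm inside, centred at y = +37 and -37 mm. Origin at the centre of its underside; +y points to the robot's left (within 0.15 rad). It stands left or right of the notebook.
- eraser: eraser in a blue sleeve, 22 x 44 x 13 mm, loose, at the left in front of a dark blue stapler; a bystander. Origin at the centre of its underside. (Fixed round the work: a partition 0.36 m high along the right edge of the desk, from about x 0.04, y -0.24 to x 1.17, y 0.06, cross it only from above; a copy stand 0.32 m tall at the back, x 0.66, y 0.38; a white drawer unit 0.25 m tall behind x 0.64.)
Mind the look-alikes: they are no part of the job. Leave any orange look-alike of the glue_stick alone.

How it is judged:
At the end, for the whole second after the job is handed in: On the notebook: ink pad within 12 mm of its middle, black seal 41-68 mm left and brown seal as far right of it, within 22 mm of the long centre line. On the tray floor: date stamp in the near compartment, glue stick in the far one, within 21 mm of its middle. All upright (0.12 rad), at rest (horizontal distance between ink_pad and notebook below 0.012 m and z of ink_pad in the frame of notebook between 0.006 and 0.014 m and y of black_seal in the frame of notebook between 0.041 and 0.068 m and x of black_seal in the frame of notebook between -0.022 and 0.022 m and z of black_seal in the frame of notebook between 0.006 and 0.014 m and y of brown_seal in the frame of notebook between -0.068 and -0.041 m and x of brown_seal in the frame of notebook between -0.022 and 0.022 m and z of brown_seal in the frame of notebook between 0.006 and 0.014 m and x of date_stamp in the frame of tray between -0.021 and 0.021 m and z of date_stamp in the frame of tray between 0 and 0.007 m and x of glue_stick in the frame of tray between -0.021 and 0.021 m and z of glue_stick in the frame of tray between 0 and 0.007 m and ((y of notebook in the frame of tray above 0 m and y of date_stamp in the frame of tray between 0.016 and 0.058 m and y of glue_stick in the frame of tray between -0.058 and -0.016 m) or (y of notebook in the frame of tray below 0 m and y of date_stamp in the frame of tray between -0.058 and -0.016 m and y of glue_stick in the frame of tray between 0.016 and 0.058 m)) and angle between each of ink_pad, black_seal, brown_seal, date_stamp, glue_stick's own z axis and vertical below 0.12 rad and linear speed of each of ink_pad, black_seal, brown_seal, date_stamp, glue_stick below 0.02 m/s); the robot touches nothing.
It fails at once if tray shoved or tipped (distance of tray from where it was at the start of the episode above 0.03 m or angle between tray's own z axis and vertical above 0.2 rad).
It fails at once if notebook shoved or tipped (distance of notebook from where it was at the start of the episode above 0.03 m or angle between notebook's own z axis and vertical above 0.2 rad).
It fails at once if eraser shoved or tipped (distance of eraser from where it was at the start of the episode above 0.03 m or angle between eraser's own z axis and vertical above 0.2 rad).
It also fails if it takes over 131 s, if anything falls off the work surface, if the arm or the gripper's body presses on something with over 40 N, if the wrist force passes 120 N, or if a joint passes its speed limit or range.

## Working session

There is one attempt and no reset: what is moved stays moved. The work goes in short steps, Python scripts to look and compute and a shell command to move; the robot and the scene stay as the last step left them, time stands still between calls to the robot, and variables do not carry over. Pictures are saved under pics/ and viewed, at most 14 in all, crops included, and the job is handed in when it is done.

```bash
mkdir -p pics; ls; python3 - <<'E'
from rig import get_obs, camera
import cv2, pickle
o=get_obs(); print(o)
for n in("scene","top"):
    c=camera(n); pickle.dump(c,open(f"pics/{n}.pkl","wb"))
    cv2.imwrite(f"pics/{n}0.png",cv2.resize(c["img"][:,:,::-1],(800,600),interpolation=cv2.INTER_CUBIC)); print(n,{k:v for k,v in c.items() if k!="img"})
E
```

```text
pics
{'time': 0.0, 'q': array([ 1.08649629e+00,  5.28492772e-01,  1.43389288e+00, -3.44345218e-05,
        1.18138038e+00, -1.78506671e-01]), 'joint_velocities': array([-5.11151857e-04, -6.26950725e-04, -1.50724956e-03,  7.00723703e-04,
       -6.05121305e-05,  4.89818950e-04]), 'joint_torque': array([-2.78651743e-03, -4.40046465e+01, -1.76594138e+01,  6.31056377e-02,
        5.84048009e-02, -1.71260003e-04]), 'position': array([0.18780835, 0.59537747, 0.23255825]), 'tool_rot': array([ 1.52295089e-01,  9.88334470e-01, -1.03274113e-03, -3.38522355e-04]), 'ft_force': array([-0.20364294, -0.18982367, -0.03214847]), 'moment': array([-0.01006525,  0.01069584, -0.0122946 ]), 'grip_force': 0.0, 'grip_width': 0.08680578262759378}
scene {'intrinsics': array([[473.5486308 ,   0.        , 261.5836821 ],
       [  0.        , 473.5486308 , 191.72090983],
       [  0.        ,   0.        ,   1.        ]]), 'k1': -0.034466391361929166, 'R': array([[-0.53280113, -0.84588153, -0.02464513],
       [-0.34501634,  0.24372615, -0.90640018],
       [ 0.77271384, -0.47442807, -0.42170052]]), 't': array([0.43348833, 0.13751453, 0.7657718 ])}
top {'intrinsics': array([[434.21691756,   0.        , 259.25450714],
       [  0.        , 434.21691756, 193.57981421],
       [  0.        ,   0.        ,   1.        ]]), 'k1': -0.0388595211176503, 'R': array([[ 5.33203604e-04, -9.99983792e-01,  5.66847374e-03],
       [-9.79496099e-01, -1.66424731e-03, -2.01456255e-01],
       [ 2.01462423e-01, -5.44483071e-03, -9.79481110e-01]]), 't': array([0.2101765 , 0.46754711, 0.8090231 ])}
```

View pics/top0.png

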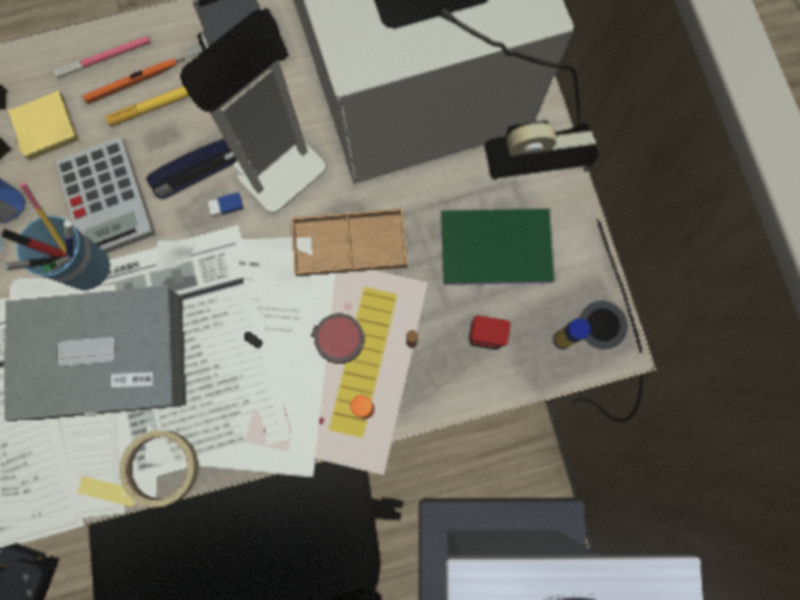

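View pics/scene0.png

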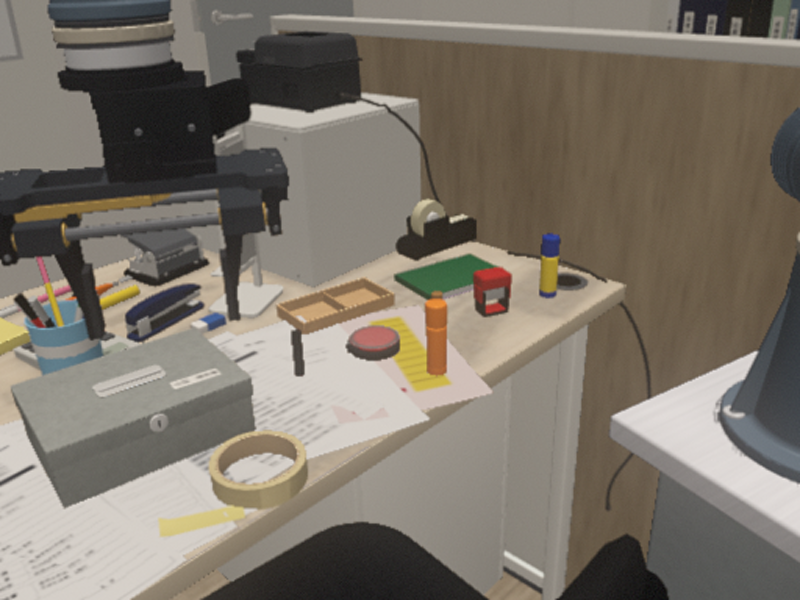

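The top view (800 px wide) shows the tray at (349,242), notebook (497,246), ink pad (339,338), black seal (253,340), brown seal (412,338), date stamp (490,331), glue stick with blue cap at (575,332) and eraser (226,204). There is an orange look-alike at (361,407). In the scene view the yellow and blue glue stick is at (550,265) and the orange one at (436,335). The yellow stick with the blue cap is the one described, and I'll confirm it in a crop.

```bash
cat > lib.py <<'E'
import numpy as np, cv2, pickle
from scipy.spatial.transform import Rotation as Rot
from rig import get_obs, camera
def cam(name):
    if name!="wrist": return camera(name)
    o=get_obs(); c=camera(name); T=np.eye(4); T[:3,:3]=Rot.from_quat(o["tool_rot"]).as_matrix(); T[:3,3]=o["position"]
    W=np.linalg.inv(T@c["T_tool_cam"]); c["R"]=W[:3,:3]; c["t"]=W[:3,3]; return c
def dist(c): return np.array([c["k1"],0,0,0,0.])
def rays(c,uv):
    uv=np.asarray(uv,float).reshape(-1,1,2)
    K=c["intrinsics"]; d=(uv.reshape(-1,2)-K[:2,2])/[K[0,0],K[1,1]]
    s=d.copy()
    for _ in range(10): s=d/(1+c["k1"]*(s**2).sum(1,keepdims=True))
    D=np.c_[s,np.ones(len(s))]@c["R"]; return -c["R"].T@c["t"],D
def onplane(c,uv,z):
    C,D=rays(c,uv); return C+D*((z-C[2])/D[:,2])[:,None]
def proj(c,X):
    return cv2.projectPoints(np.asarray(X,float).reshape(-1,1,3),cv2.Rodrigues(c["R"])[0],c["t"],c["intrinsics"],dist(c))[0].reshape(-1,2)
def cross(c1,uv1,c2,uv2):
    a,d=rays(c1,uv1);b,e=rays(c2,uv2); d=d[0]/np.linalg.norm(d[0]);e=e[0]/np.linalg.norm(e[0])
    s=np.linalg.lstsq(np.c_[d,-e],b-a,rcond=None)[0]; p,q=a+d*s[0],b+e*s[1]; return (p+q)/2,np.linalg.norm(p-q)
def blob(m,near=None,amin=15):
    """contours as (area, centroid, contour), nearest to `near` first, else largest"""
    L=[]
    for k in cv2.findContours(m.astype(np.uint8),cv2.RETR_EXTERNAL,cv2.CHAIN_APPROX_NONE)[0]:
        M=cv2.moments(k)
        if M["m00"]>=amin: L.append((M["m00"],np.array([M["m10"],M["m01"]])/M["m00"],k))
    return sorted(L,key=(lambda b:-b[0]) if near is None else (lambda b:np.hypot(*(b[1]-near))))
def hsv(c): return cv2.cvtColor(c["img"],cv2.COLOR_RGB2HSV).astype(int)
E
python3 - <<'E'
from lib import *
np.set_printoptions(precision=4,suppress=True)
T=pickle.load(open("pics/top.pkl","rb"));S=pickle.load(open("pics/scene.pkl","rb"))
print("cams",-T["R"].T@T["t"],-S["R"].T@S["t"])
H=hsv(T);h,s,v=H[...,0],H[...,1],H[...,2]
f=.64
for n,p in dict(tray=(320,240),nb=(497,246),pad=(339,338),padrim=(316,338),brown=(412,338),black=(253,340),date=(490,331),cap=(578,328),glue=(563,340),paper=(300,330),desk=(450,350),er=(232,204)).items(): print(n,H[int(p[1]*f),int(p[0]*f)],end=' ')
print()
def rect(m,near,z,n):
    a,c,k=blob(m,np.array(near)*f,40)[0]; P=onplane(T,k[:,0],z)[:,:2]
    r=cv2.minAreaRect((P*1000).astype(np.float32)); print(n,a,c,r, "box",cv2.boxPoints(r).tolist())
rect((h>55)&(h<90)&(s>90),(497,246),.010,"nb")
rect((h>5)&(h<25)&(s>70)&(v>60)&(np.arange(384)[:,None]<178)&(np.arange(384)[:,None]>125)&(np.arange(512)>175)&(np.arange(512)<268),(349,242),.02,"tray")
rect((h>100)&(h<130)&(s>90),(232,204),.013,"eraser")
rect(((h<8)|(h>172))&(s>140),(490,331),.06,"date")
rect(((h<8)|(h>165))&(s>70),(339,338),.019,"padred")
rect((v<90),(339,338),.012,"paddark")
rect((v<70),(253,340),.03,"black")
rect((h>5)&(h<20)&(s>110)&(v<170),(412,338),.028,"brown")
rect((h>108)&(h<130)&(s>150),(578,328),.08,"cap")
a=cv2.resize(T["img"][180:280,130:400],None,fx=2.9,fy=2.9,interpolation=cv2.INTER_CUBIC)
b=cv2.resize(S["img"][140:250,170:370],None,fx=2.6,fy=2.6,interpolation=cv2.INTER_CUBIC)
im=np.zeros((600,800,3),np.uint8);im[:290,:783]=a;im[300:586,:520]=b;cv2.imwrite("pics/crop1.png",im[:,:,::-1])
E
```

```text
cams [0.2949 0.2154 0.8854] [-0.3133  0.6965  0.4583]
tray [ 16  97 174] nb [ 71 129  73] pad [  0 105 146] padrim [  6  26 100] brown [ 16 122 125] black [60  9 54] date [  0 177 144] cap [115 185 124] glue [ 23 150  90] paper [ 47  11 212] desk [ 22  28 137] er [111 155 128] 
nb 2930.5 [317.8041 157.2409] ((553.8458862304688, 87.62220764160156), (97.8559799194336, 143.17298889160156), 1.1776903867721558) box [[503.4569091796875, 158.1879425048828], [506.3995361328125, 15.045211791992188], [604.23486328125, 17.056472778320312], [601.292236328125, 160.19920349121094]]
tray 2522.0 [223.0863 154.4648] ((555.7342529296875, 286.4057922363281), (80.44601440429688, 149.6150360107422), 4.418684959411621) box [[509.8673095703125, 357.89202880859375], [521.394287109375, 208.72166442871094], [601.6011962890625, 214.9195556640625], [590.07421875, 364.08990478515625]]
eraser 110.0 [146.9409 129.45  ] ((612.8939819335938, 448.6780090332031), (22.067855834960938, 28.029294967651367), 16.91376495361328) box [[598.260009765625, 458.8763122558594], [606.4146728515625, 432.0594787597656], [627.5279541
[... 1147 characters left out ...]
2.4115295410156, 486.3187561035156], [485.2781066894531, 500.6725158691406], [483.8615417480469, 514.77197265625]]
brown 152.0 [82.1217 52.7226] ((787.1450805664062, 595.1959228515625), (14.019559860229492, 136.4493408203125), 25.22457504272461) box [[751.7285766601562, 653.9276123046875], [809.8788452148438, 530.489501953125], [822.5615844726562, 536.4642333984375], [764.4113159179688, 659.90234375]]
cap 116.5 [370.5637 210.0758] ((428.80145263671875, 1.4447212219238281), (22.33431053161621, 24.87254524230957), 43.236328125) box [[412.1468505859375, 2.85537052154541], [429.18475341796875, -15.265135765075684], [445.4560546875, 0.034071922302246094], [428.41815185546875, 18.154579162597656]]
```

View pics/crop1.png

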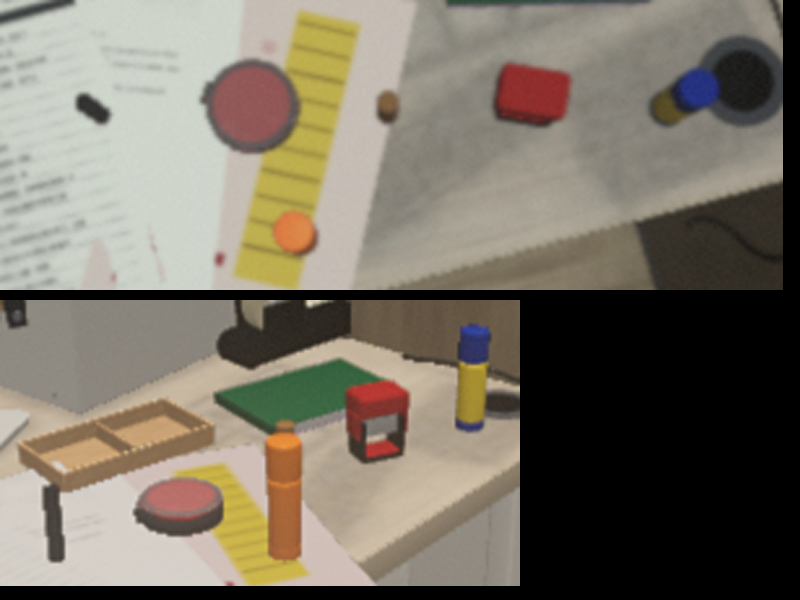

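The crop confirms the glue stick: the yellow and blue stick is at top full-res (≈363,213), and the orange one at (≈231,260) is the look-alike. The black seal is at ≈(162,217) and the brown seal at ≈(264,216), matching the description and sizes. The date stamp's short axis runs roughly along world x. Next I'll get positions for the sticks, the pad tabs and the drawer edge.

```bash
python3 - <<'E'
from lib import *
np.set_printoptions(precision=3,suppress=True)
T=pickle.load(open("pics/top.pkl","rb"));S=pickle.load(open("pics/scene.pkl","rb"))
H=hsv(T);h,s,v=H[...,0],H[...,1],H[...,2]; HS=hsv(S);hs,ss,vs=HS[...,0],HS[...,1],HS[...,2]
def st(n,m,near,z,ms=None,nears=None):
    a,c,k=blob(m,near)[0]; p=onplane(T,c,z)[0]; print(n,a,c,"top:",p, end=' ')
    if ms is not None:
        b,d,k=blob(ms,nears)[0]; print("area",b,d,"cross:",*cross(T,c,S,d),end=' ')
    print()
st("black",v<105,(162,217),.03,vs<75,(190,226))
st("brown",(h>4)&(h<25)&(s>60)&(v<170),(264,216),.028)
st("cap",(h>108)&(h<130)&(s>120),(370,210),.075,(hs>108)&(hs<130)&(ss>120),(352,157))
yel=(h>18)&(h<32)&(s>100); st("glue yellow",yel,(360,218),.04,(hs>18)&(hs<32)&(ss>120),(351,176))
st("glue all",yel|((h>108)&(h<130)&(s>100)),(365,213),.046)
st("orange",(h>3)&(h<17)&(s>150),(231,260),.09,(hs>3)&(hs<17)&(ss>150),(279,217))
st("pad all",((v<125)|(((h<8)|(h>165))&(s>70))),(217,216),.0125)
a,c,k=blob(((v<125)|(((h<8)|(h>165))&(s>70))),(217,216))[0]; P=onplane(T,k[:,0],.012)[:,:2]; d=P-P.mean(0); r=np.hypot(*d.T); i=np.argsort(-r)[:8]; print("pad far pts deg",np.degrees(np.arctan2(d[i,1],d[i,0])),r[i],r.mean())
f=.64
print("drawer foot px",onplane(T,np.array([(357,181),(430,160),(485,146),(490,175),(597,155)])*f,0))
print("copy stand base",onplane(T,np.array([(275,211),(325,165),(240,175),(300,145)])*f,0.01))
E
```

```text
black 44.5 [161.562 217.041] top: [0.423 0.405 0.03 ] area 62.5 [190.237 223.027] cross: [0.422 0.404 0.035] 0.00038105970286910395 
brown 48.0 [263.458 216.24 ] top: [0.425 0.202 0.028] 
cap 134.5 [370.539 210.166] top: [ 0.43  -0.     0.075] area 96.0 [352.37  155.957] cross: [ 0.429 -0.001  0.077] 0.0017599906028861077 
glue yellow 49.0 [359.364 217.218] top: [0.421 0.013 0.04 ] area 207.0 [350.917 174.946] cross: [0.42  0.01  0.036] 0.004801962644944426 
glue all 145.5 [370.442 210.307] top: [ 0.434 -0.008  0.046] 
orange 139.5 [230.778 259.643] top: [0.336 0.263 0.09 ] area 515.5 [278.974 214.082] cross: [0.337 0.263 0.049] 0.004374336507140213 
pad all 755.0 [216.47  216.367] top: [0.427 0.297 0.012] 
pad far pts deg [  82.787   64.969   75.612   78.937   68.072   85.821   71.326 -147.462] [0.036 0.035 0.035 0.034 0.034 0.034 0.033 0.033] 0.03172333107331266
drawer foot px [[ 0.649  0.277  0.   ]
 [ 0.68   0.176  0.   ]
 [ 0.701  0.098  0.   ]
 [ 0.658  0.093  0.   ]
 [ 0.689 -0.059  0.   ]]
copy stand base [[0.601 0.387 0.01 ]
 [0.668 0.321 0.01 ]
 [0.653 0.437 0.01 ]
 [0.698 0.356 0.01 ]]
```

```bash
cat > go.py <<'E'
# go.py x y z alpha_deg : shift (mm, tool axes after turning) and turn (deg about tool z) still to go
import sys; from lib import *
x,y,z,a=map(float,sys.argv[1:]); o=get_obs(); R=Rot.from_quat(o["tool_rot"]).as_matrix()
a0=np.degrees(np.arctan2(R[1,1],R[0,1])); t=np.radians(a)
G=np.array([[-np.sin(t),np.cos(t),0],[np.cos(t),np.sin(t),0],[0,0,-1]]).T
d=np.array([x,y,z])-o["position"]
print("t %.2f pos %s alpha %.1f tiltdeg %.2f | turn az %.1f | shift mm (after turn) %s | F %s w %.1f g %.1f"%(o["time"],np.round(o["position"]*1000,1),a0,np.degrees(np.arccos(-R[2,2])),-(a-a0),np.round(G.T@d*1000,1),np.round(o["ft_force"],1),o["grip_width"]*1000,o["grip_force"]))
E
python3 -m pendant '[[[0,0,0,0,0,9.65,1],[0,0,0,0,0,9.65,1],[0,0,0,0,0,9.65,1],[0,0,0,0,0,9.65,1],[0,0,0,0,0,9.65,1]]]' 20
python3 -m pendant '[[[0,0,0,0,0,9.65,1],[0,0,0,0,0,9.65,1],[0,0,0,0,0,9.65,1],[0,0,0,0,0,9.65,1],[0,0,0,0,0,9.65,1]]]'
python3 go.py .427 .297 .13 -24
python3 -m pendant '[[[-0.0175,0.034,0,0,0,0,1],[-0.0175,0.034,0,0,0,0,1],[-0.0175,0.034,0,0,0,0,1],[-0.0175,0.034,0,0,0,0,1],[-0.0175,0.034,0,0,0,0,1]]]'
python3 -m pendant '[[[-0.0175,0.034,0.02,0,0,0,1],[-0.0175,0.034,0.02,0,0,0,1],[-0.0175,0.034,0.02,0,0,0,1],[-0.0175,0.034,0.02,0,0,0,1],[-0.0175,0.034,0.02,0,0,0,1]]]'
python3 -m pendant '[[[0,0,0,0,0,0,1],[0,0,0,0,0,0,1],[0,0,0,0,0,0,1],[0,0,0,0,0,0,1],[0,0,0,0,0,0,1]]]'
python3 go.py .427 .297 .13 -24
python3 - <<'E'
from lib import *
c=cam("wrist"); cv2.imwrite("pics/w1.png",c["img"][:,:,::-1]); print(c["T_tool_cam"]); print(proj(c,[[.427,.297,.019],[.425,.202,.056],[.336,.263,.092]]))
E
```

```text
time: 0.72
position: [0.1879, 0.5956, 0.2329]
tool_rot: [0.545, 0.838, -0.001, 0.0]
ft_force: [-0.8, -0.1, 0.8]
grip_width: 0.0872
grip_force: 0.0
time: 1.35
position: [0.1879, 0.5956, 0.2329]
tool_rot: [0.84, 0.542, -0.001, 0.0]
ft_force: [-0.0, 0.1, 0.2]
grip_width: 0.0868
grip_force: 0.0
t 1.35 pos [187.9 595.6 232.9] alpha -24.3 tiltdeg 0.08 | turn az -0.3 | shift mm (after turn) [-175.6  339.9  102.9] | F [-0.   0.1  0.2] w 86.8 g 0.0
time: 1.98
position: [0.3082, 0.4457, 0.2332]
tool_rot: [0.839, 0.545, -0.0, 0.0]
ft_force: [1.7, 0.5, 0.6]
grip_width: 0.0871
grip_force: 0.0
time: 2.6
position: [0.428, 0.2967, 0.1327]
tool_rot: [0.839, 0.545, -0.0, -0.0]
ft_force: [0.9, 0.9, -0.5]
grip_width: 0.0872
grip_force: 0.0
time: 3.22
position: [0.4272, 0.2983, 0.1339]
tool_rot: [0.838, 0.545, 0.0, 0.0]
ft_force: [0.5, -0.5, -0.7]
grip_width: 0.0871
grip_force: 0.0
t 3.23 pos [427.2 298.3 133.9] alpha -24.0 tiltdeg 0.04 | turn az 0.0 | shift mm (after turn) [-1.3  0.4  3.9] | F [ 0.5 -0.5 -0.7] w 87.1 g 0.0
[[ 5.69122841e-04 -9.62476261e-01 -2.71365294e-01  7.36791946e-02]
 [ 9.99999835e-01  5.68065333e-04  8.24473475e-05  4.02361882e-04]
 [ 7.47996017e-05 -2.71365297e-01  9.62476426e-01 -1.49560257e-01]
 [ 0.00000000e+00  0.00000000e+00  0.00000000e+00  1.00000000e+00]]
[[256.17093502 194.0935374 ]
 [296.06611505 296.7006302 ]
 [167.55771422 303.03581171]]
```

View pics/w1.png

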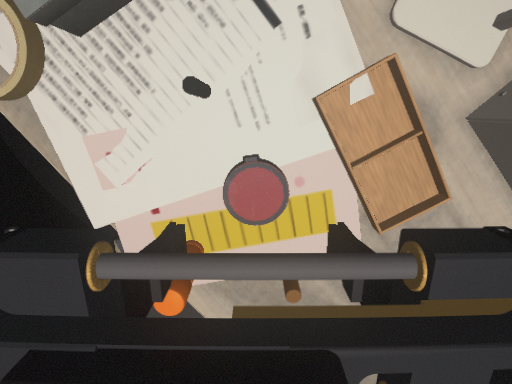

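The wrist view shows the red pad at (256,192), where the top view predicted (256,194), with its tab at (251,158) well away from the fingers. The orange stick at (170,300) is off to the side. Going down to grip.

```bash

python3 -m pendant '[[[-0.001,0,0.03,0,0,0,1],[0,0,0.03,0,0,0,1],[0,0,0.03,0,0,0,1],[0,0,0.018,0,0,0,1],[0,0,0.01,0,0,0,1]]]' 20
python3 -m pendant '[[[0,0,0,0,0,0,1],[0,0,0,0,0,0,0],[0,0,0,0,0,0,0],[0,0,0,0,0,0,0],[0,0,0,0,0,0,0]]]' 20
python3 go.py .427 .297 .0145 -24
```

```text
time: 3.9
position: [0.4267, 0.2969, 0.0146]
tool_rot: [0.839, 0.545, -0.001, -0.0]
ft_force: [-0.8, 0.7, 0.8]
grip_width: 0.087
grip_force: 0.0
time: 4.53
position: [0.4273, 0.297, 0.0161]
tool_rot: [0.839, 0.544, 0.0, 0.0]
ft_force: [-0.6, 0.6, 3.8]
grip_width: 0.0649
grip_force: 20.0
t 4.53 pos [427.3 297.   16.1] alpha -24.0 tiltdeg 0.05 | turn az -0.0 | shift mm (after turn) [-0.1 -0.3  1.6] | F [-0.6  0.6  3.8] w 64.9 g 20.0
```

```bash

python3 -m pendant '[[[0,0,-0.015,0,0,0,0],[0,0,-0.025,0,0,0,0],[0,0,-0.03,0,0,0,0],[0,0,-0.03,0,0,0,0],[0,0,-0.015,0,0,9.4,0]]]'
python3 -m pendant '[[[0,0,0,0,0,9.4,0],[0,0,0,0,0,9.4,0],[0,0,0,0,0,9.4,0],[0,0,0,0,0,9.4,0],[0,0,0,0,0,9.4,0]]]'
python3 -m pendant '[[[0,0,0,0,0,9.6,0],[0.015,0.026,0,0,0,0,0],[0.016,0.026,0,0,0,0,0],[0.016,0.026,0,0,0,0,0],[0.016,0.026,0,0,0,0,0]]]'
python3 -m pendant '[[[0.016,0.026,0,0,0,0,0],[0.016,0.026,0,0,0,0,0],[0.016,0.026,0,0,0,0,0],[0.016,0.026,0,0,0,0,0],[0,0,0,0,0,0,0]]]'
python3 go.py .5538 .0876 .026 -90
python3 - <<'E'
from lib import *
np.set_printoptions(precision=4,suppress=True)
c=cam("wrist"); cv2.imwrite("pics/w2.png",c["img"][:,:,::-1]); H=hsv(c); m=(H[...,0]>55)&(H[...,0]<90)&(H[...,1]>90); b=blob(m)
for a,u,k in b[:3]: P=onplane(c,k[:,0],.01)[:,:2]; print(a,u,cv2.minAreaRect((P*1000).astype(np.float32)))
E
```

```text
time: 5.15
position: [0.4276, 0.2971, 0.1329]
tool_rot: [0.882, 0.472, 0.001, 0.0]
ft_force: [-0.4, 0.2, -2.0]
grip_width: 0.0652
grip_force: 20.0
time: 5.78
position: [0.4268, 0.2967, 0.1313]
tool_rot: [0.997, 0.081, 0.0, -0.0]
ft_force: [0.5, 0.9, -0.6]
grip_width: 0.0654
grip_force: 20.0
time: 6.4
position: [0.4902, 0.192, 0.1313]
tool_rot: [1.0, -0.0, 0.0, -0.0]
ft_force: [-0.4, 0.2, -1.4]
grip_width: 0.065
grip_force: 20.0
time: 7.02
position: [0.5554, 0.087, 0.1313]
tool_rot: [1.0, -0.002, 0.001, 0.0]
ft_force: [-0.8, 0.2, -0.3]
grip_width: 0.0649
grip_force: 20.0
t 7.03 pos [555.4  87.  131.3] alpha -90.2 tiltdeg 0.13 | turn az -0.2 | shift mm (after turn) [ -1.6  -0.6 105.3] | F [-0.8  0.2 -0.3] w 64.9 g 20.0
8541.0 [255.6737 175.1411] ((560.4033203125, 87.34761047363281), (82.68343353271484, 146.5548858642578), 1.1239430904388428)
```

View pics/w2.png

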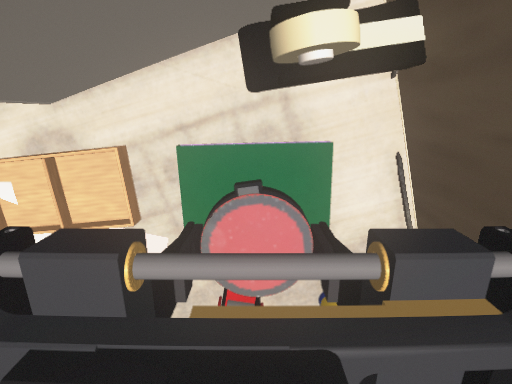

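The notebook spans 146.6 mm in y at z=10 mm with its centre at y=0.087. Its far edge at x≈0.602 puts the middle at x≈0.552. Lowering the pad.

```bash

python3 -m pendant '[[[-0.003,-0.001,0.03,0,0,0,0],[0,0,0.03,0,0,0,0],[0,0,0.025,0,0,0,0],[0,0,0.012,0,0,0,0],[0,0,0.005,0,0,0,0]]]'
python3 -m pendant '[[[0,0,0.001,0,0,0,0],[0,0,0.001,0,0,0,0],[0,0,0,0,0,0,0],[0,0,0,0,0,0,0],[0,0,0,0,0,0,0]]]'
python3 go.py .552 .0876 .026 -90
```

```text
time: 7.7
position: [0.5504, 0.0904, 0.0283]
tool_rot: [1.0, 0.0, -0.0, -0.0]
ft_force: [0.2, -0.9, -0.5]
grip_width: 0.0649
grip_force: 20.0
time: 8.32
position: [0.5513, 0.0897, 0.027]
tool_rot: [1.0, -0.0, 0.0, 0.0]
ft_force: [-0.8, -0.7, 2.3]
grip_width: 0.0648
grip_force: 20.0
t 8.32 pos [551.3  89.7  27. ] alpha -90.0 tiltdeg 0.04 | turn az -0.0 | shift mm (after turn) [0.7 2.1 1. ] | F [-0.8 -0.7  2.3] w 64.8 g 20.0
```

```bash

python3 -m pendant '[[[0,0.001,0,0,0,0,0],[0,0,0,0,0,0,1],[0,0,0,0,0,0,1],[0,0,0,0,0,0,1],[0,0,0,0,0,0,1]]]'
python3 -m pendant '[[[0,0,-0.01,0,0,0,1],[0,0,-0.03,0,0,0,1],[0,0,-0.04,0,0,0,1],[0,0,-0.02,0,0,0,1],[0,0,0,0,0,0,0.6]]]'
python3 go.py .425 .202 .13 -90
```

```text
time: 8.95
position: [0.5509, 0.0887, 0.0264]
tool_rot: [1.0, -0.0, -0.0, 0.0]
ft_force: [0.2, -0.2, -0.2]
grip_width: 0.0864
grip_force: 0.0
time: 9.57
position: [0.5523, 0.0888, 0.1288]
tool_rot: [1.0, -0.0, 0.002, 0.0]
ft_force: [0.7, 0.2, -0.5]
grip_width: 0.0824
grip_force: 0.0
t 9.57 pos [552.3  88.8 128.8] alpha -90.0 tiltdeg 0.28 | turn az -0.0 | shift mm (after turn) [-127.3 -113.2   -1.2] | F [ 0.7  0.2 -0.5] w 82.4 g 0.0
```

```bash

python3 -m pendant '[[[-0.0255,-0.0226,0,0,0,0,0.6],[-0.0255,-0.0226,0,0,0,0,0.6],[-0.0255,-0.0226,0,0,0,0,0.6],[-0.0255,-0.0226,0,0,0,0,0.6],[-0.0255,-0.0226,0,0,0,0,0.6]]]'
python3 -m pendant '[[[0,0,0,0,0,0,0.6],[0,0,0,0,0,0,0.6],[0,0,0,0,0,0,0.6],[0,0,0,0,0,0,0.6],[0,0,0,0,0,0,0.6]]]'
python3 go.py .425 .202 .05 -90
python3 - <<'E'
from lib import *
np.set_printoptions(precision=4,suppress=True)
c=cam("wrist"); cv2.imwrite("pics/w3.png",c["img"][:,:,::-1]); print(proj(c,[[.425,.202,.056],[.425,.202,0]]))
t=camera("top"); cv2.imwrite("pics/t3.png",cv2.resize(t["img"][:,:,::-1],(800,600)))
s=camera("scene"); cv2.imwrite("pics/s3.png",cv2.resize(s["img"][:,:,::-1],(800,600)))
E
```

```text
time: 10.2
position: [0.4219, 0.2023, 0.1257]
tool_rot: [1.0, -0.0, -0.001, 0.0]
ft_force: [0.9, 0.2, -0.5]
grip_width: 0.0526
grip_force: 0.0
time: 10.82
position: [0.4239, 0.2015, 0.1265]
tool_rot: [1.0, -0.001, 0.0, 0.0]
ft_force: [0.0, -0.1, -0.0]
grip_width: 0.0521
grip_force: 0.0
t 10.82 pos [423.9 201.5 126.5] alpha -90.1 tiltdeg 0.01 | turn az -0.1 | shift mm (after turn) [ 1.1 -0.5 76.5] | F [ 0.  -0.1 -0. ] w 52.1 g 0.0
[[254.7257 207.0809]
 [254.9764 189.271 ]]
```

View pics/w3.png

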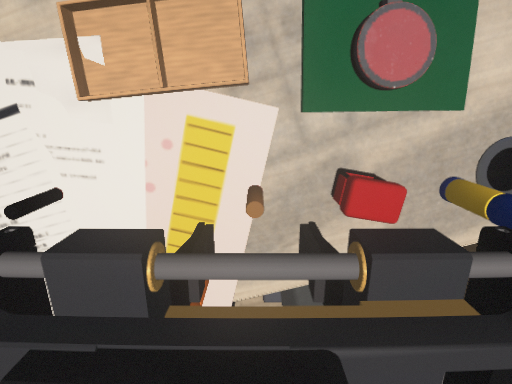

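The brown seal's top is at (255,208) and its base at (255,190), as predicted and centred between the fingers. The pad lies flat in the middle of the notebook at (397,43). Gripping the brown seal.

```bash

python3 -m pendant '[[[0.001,0,0.02,0,0,0,0.6],[0,0,0.025,0,0,0,0.6],[0,0,0.025,0,0,0,0.6],[0,0,0.012,0,0,0,0.6],[0,0,0.006,0,0,0,0.6]]]' 15
python3 -m pendant '[[[0,0,0,0,0,0,0],[0,0,0,0,0,0,0],[0,0,0,0,0,0,0],[0,0,0,0,0,0,0],[0,0,0,0,0,0,0]]]' 15
python3 go.py .425 .202 .038 -90
```

```text
time: 11.6
position: [0.4245, 0.2018, 0.0381]
tool_rot: [1.0, -0.0, -0.0, 0.0]
ft_force: [-0.3, 0.3, -0.1]
grip_width: 0.0526
grip_force: 0.0
time: 12.22
position: [0.4246, 0.2019, 0.0388]
tool_rot: [1.0, -0.0, 0.0, -0.0]
ft_force: [0.1, -0.3, 2.2]
grip_width: 0.015
grip_force: 15.0
t 12.22 pos [424.6 201.9  38.8] alpha -90.0 tiltdeg 0.03 | turn az -0.0 | shift mm (after turn) [ 0.4 -0.1  0.8] | F [ 0.1 -0.3  2.2] w 15.0 g 15.0
```

```bash

python3 -m pendant '[[[0,0,-0.01,0,0,0,0],[0,0,-0.025,0,0,0,0],[0,0,-0.03,0,0,0,0],[0,0,-0.025,0,0,0,0],[0.02,0.03,0,0,0,0,0]]]'
python3 -m pendant '[[[0.026,0.035,0,0,0,0,0],[0.026,0.035,0,0,0,0,0],[0.026,0.035,0,0,0,0,0],[0.0265,0.034,0,0,0,0,0],[0,0,0,0,0,0,0]]]'
python3 -m pendant '[[[0,0,0,0,0,0,0],[0,0,0.02,0,0,0,0],[0,0,0.02,0,0,0,0],[0,0,0.015,0,0,0,0],[0,0,0.01,0,0,0,0]]]'
python3 go.py .5545 .033 .0485 -90
```

```text
time: 12.85
position: [0.4444, 0.1729, 0.131]
tool_rot: [1.0, 0.002, 0.002, -0.0]
ft_force: [0.7, -0.2, -1.0]
grip_width: 0.0148
grip_force: 15.0
time: 13.48
position: [0.5517, 0.0301, 0.1294]
tool_rot: [1.0, -0.002, 0.002, 0.0]
ft_force: [-0.9, 0.8, 0.4]
grip_width: 0.0145
grip_force: 15.0
time: 14.1
position: [0.548, 0.0336, 0.0629]
tool_rot: [1.0, 0.0, -0.001, -0.0]
ft_force: [-0.8, 0.2, -0.4]
grip_width: 0.0145
grip_force: 15.0
t 14.10 pos [548.   33.6  62.9] alpha -90.0 tiltdeg 0.08 | turn az 0.0 | shift mm (after turn) [ 6.5  0.6 14.4] | F [-0.8  0.2 -0.4] w 14.5 g 15.0
```

```bash

python3 -m pendant '[[[0.004,0,0.006,0,0,0,0],[0,0,0.004,0,0,0,0],[0,0,0.003,0,0,0,0],[0,0,0.001,0,0,0,0],[0,0,0,0,0,0,0]]]'
python3 go.py .5545 .033 .0485 -90
python3 -m pendant '[[[0,0,0,0,0,0,0],[0,0,0,0,0,0,0.15],[0,0,0,0,0,0,0.25],[0,0,0,0,0,0,0.4],[0,0,0,0,0,0,0.4]]]'
python3 go.py .5545 .033 .0485 -90
python3 -m pendant '[[[0,0,-0.01,0,0,0,0.4],[0,0,-0.025,0,0,0,0.4],[0,0,-0.03,0,0,0,0.4],[0,0,-0.02,0,0,0,0.4],[0,0,0,0,0,0,0.4]]]'
python3 go.py .423 .4045 .128 -90
```

```text
time: 14.72
position: [0.553, 0.0327, 0.0497]
tool_rot: [1.0, -0.0, 0.0, 0.0]
ft_force: [0.4, 0.4, -0.1]
grip_width: 0.0148
grip_force: 15.0
t 14.72 pos [553.   32.7  49.7] alpha -90.0 tiltdeg 0.02 | turn az -0.0 | shift mm (after turn) [ 1.5 -0.3  1.2] | F [ 0.4  0.4 -0.1] w 14.8 g 15.0
time: 15.35
position: [0.5529, 0.0328, 0.0496]
tool_rot: [1.0, -0.0, 0.0, 0.0]
ft_force: [-0.5, 0.1, -0.0]
grip_width: 0.0318
grip_force: 0.0
t 15.35 pos [552.9  32.8  49.6] alpha -90.0 tiltdeg 0.00 | turn az -0.0 | shift mm (after turn) [ 1.6 -0.2  1.1] | F [-0.5  0.1 -0. ] w 31.8 g 0.0
time: 15.98
position: [0.5543, 0.0327, 0.1366]
tool_rot: [1.0, -0.0, 0.002, 0.0]
ft_force: [-0.0, 0.0, -0.5]
grip_width: 0.035
grip_force: 0.0
t 15.97 pos [554.3  32.7 136.6] alpha -90.0 tiltdeg 0.27 | turn az -0.0 | shift mm (after turn) [-131.3 -371.8    8.6] | F [-0.   0.  -0.5] w 35.0 g 0.0
```

```bash

python3 -m pendant '[[[-0.013,-0.037,0,0,0,0,0.5],[-0.013,-0.037,0,0,0,0,0.5],[-0.013,-0.037,0,0,0,0,0.5],[-0.013,-0.037,0,0,0,0,0.5],[-0.013,-0.037,0,0,0,0,0.5]]]'
python3 -m pendant '[[[-0.013,-0.037,0,0,0,0,0.5],[-0.013,-0.037,0,0,0,0,0.5],[-0.013,-0.037,0,0,0,0,0.5],[-0.013,-0.037,0,0,0,0,0.5],[-0.013,-0.037,0,0,0,0,0.5]]]'
python3 -m pendant '[[[0,0,0.008,0,0,0,0.5],[0,0,0,0,0,0,0.5],[0,0,0,0,0,0,0.5],[0,0,0,0,0,0,0.5],[0,0,0,0,0,0,0.5]]]'
python3 go.py .423 .4045 .04 -90
python3 - <<'E'
from lib import *
np.set_printoptions(precision=4,suppress=True)
c=cam("wrist"); H=hsv(c); print(proj(c,[[.423,.4045,.06],[.423,.4045,0]]))
for a,u,k in blob(H[...,2][:225]<75)[:6]: print(a,u,k[:,0].min(0),k[:,0].max(0),onplane(c,u,.03)[0])
t=camera("top"); Ht=hsv(t); m=(Ht[...,0]>4)&(Ht[...,0]<25)&(Ht[...,1]>60)&(Ht[...,2]<170)
for a,u,k in blob(m,(345,165))[:2]: print("brown",a,u,onplane(t,u,.038)[0])
cv2.imwrite("pics/m4.png",np.hstack([c["img"][:240,130:430],t["img"][110:350,230:430]])[:,:,::-1])
E
```

```text
time: 16.6
position: [0.4869, 0.2188, 0.1337]
tool_rot: [1.0, -0.0, -0.001, 0.0]
ft_force: [-0.2, -0.1, 0.0]
grip_width: 0.0433
grip_force: 0.0
time: 17.23
position: [0.422, 0.4036, 0.1335]
tool_rot: [1.0, -0.0, -0.001, 0.001]
ft_force: [1.0, 0.6, 0.4]
grip_width: 0.0432
grip_force: 0.0
time: 17.85
position: [0.4235, 0.4023, 0.1267]
tool_rot: [1.0, -0.001, 0.0, -0.0]
ft_force: [0.5, -0.1, 0.2]
grip_width: 0.0436
grip_force: 0.0
t 17.85 pos [423.5 402.3 126.7] alpha -90.1 tiltdeg 0.02 | turn az -0.1 | shift mm (after turn) [-0.5 -2.2 86.7] | F [ 0.5 -0.1  0.2] w 43.6 g 0.0
[[252.6348 210.5087]
 [253.332  190.7861]]
535.0 [158.0109 157.4832] [133 114] [193 224] [0.461  0.4864 0.03  ]
467.5 [25.6089 38.236 ] [ 0 21] [52 56] [0.5577 0.5858 0.03  ]
369.5 [45.4041 47.4014] [12 29] [82 64] [0.5504 0.5704 0.03  ]
348.0 [253.1825 203.7146] [246 188] [260 218] [0.4191 0.4044 0.03  ]
235.0 [134.9986 184.4858] [125 135] [145 224] [0.437  0.5093 0.03  ]
211.5 [ 10.5823 116.1371] [  0 109] [ 26 122] [0.4974 0.611  0.03  ]
brown 78.5 [347.2739 152.7028] [0.5545 0.0313 0.038 ]
brown 68.5 [359.5426 217.    ] [0.4222 0.0123 0.038 ]
```

View pics/m4.png

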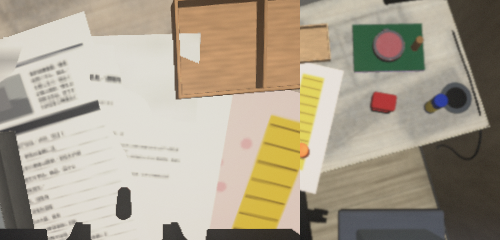

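The black seal is centred between the fingers at (253,204), giving (0.421,0.404). In the top view the brown seal stands right of the pad at (0.5545,0.031). Gripping the black seal.

```bash

python3 -m pendant '[[[-0.001,-0.002,0.02,0,0,0,0.5],[0,0,0.025,0,0,0,0.5],[0,0,0.025,0,0,0,0.5],[0,0,0.011,0,0,0,0.5],[0,0,0.006,0,0,0,0.5]]]' 15
python3 -m pendant '[[[0,0,0,0,0,0,0],[0,0,0,0,0,0,0],[0,0,0,0,0,0,0],[0,0,0,0,0,0,0],[0,0,0,0,0,0,0]]]' 15
python3 go.py .423 .4045 .04 -90
python3 -m pendant '[[[0,0,-0.01,0,0,0,0],[0,0,-0.025,0,0,0,0],[0,0,-0.03,0,0,0,0],[0,0,-0.025,0,0,0,0],[0.01,0.02,0,0,0,0,0]]]'
python3 go.py .5525 .142 .0505 -90
```

```text
time: 18.58
position: [0.4222, 0.4048, 0.0392]
tool_rot: [1.0, -0.0, -0.0, 0.0]
ft_force: [0.4, 0.0, -0.2]
grip_width: 0.0436
grip_force: 0.0
time: 19.2
position: [0.4223, 0.405, 0.04]
tool_rot: [1.0, -0.0, 0.0, -0.0]
ft_force: [-1.3, 0.3, 2.7]
grip_width: 0.0124
grip_force: 15.0
t 19.20 pos [422.3 405.   40. ] alpha -90.0 tiltdeg 0.05 | turn az -0.0 | shift mm (after turn) [0.7 0.5 0. ] | F [-1.3  0.3  2.7] w 12.4 g 15.0
time: 19.82
position: [0.4331, 0.3865, 0.1325]
tool_rot: [1.0, 0.001, 0.003, -0.002]
ft_force: [0.5, -0.4, -0.5]
grip_width: 0.0126
grip_force: 15.0
t 19.82 pos [433.1 386.5 132.5] alpha -89.9 tiltdeg 0.35 | turn az 0.1 | shift mm (after turn) [119.4 244.5  82. ] | F [ 0.5 -0.4 -0.5] w 12.6 g 15.0
```

```bash

python3 -m pendant '[[[0.02,0.041,0,0,0,0,0],[0.02,0.041,0,0,0,0,0],[0.02,0.041,0,0,0,0,0],[0.02,0.041,0,0,0,0,0],[0.02,0.041,0,0,0,0,0]]]'
python3 -m pendant '[[[0.0195,0.039,0,0,0,0,0],[0,0,0.02,0,0,0,0],[0,0,0.02,0,0,0,0],[0,0,0.015,0,0,0,0],[0,0,0.01,0,0,0,0]]]'
python3 -m pendant '[[[0,0,0.005,0,0,0,0],[0,0,0.004,0,0,0,0],[0,0,0.003,0,0,0,0],[0,0,0.002,0,0,0,0],[0,0,0,0,0,0,0]]]'
python3 go.py .5525 .142 .0505 -90
```

```text
time: 20.45
position: [0.5326, 0.1784, 0.1301]
tool_rot: [1.0, -0.0, 0.0, -0.0]
ft_force: [-0.2, 0.4, -0.1]
grip_width: 0.0127
grip_force: 15.0
time: 21.08
position: [0.5513, 0.1409, 0.064]
tool_rot: [1.0, -0.0, -0.0, -0.0]
ft_force: [-0.4, 0.1, -0.3]
grip_width: 0.0126
grip_force: 15.0
time: 21.7
position: [0.5518, 0.1408, 0.0508]
tool_rot: [1.0, -0.0, 0.0, -0.0]
ft_force: [0.2, 0.3, 0.8]
grip_width: 0.0125
grip_force: 15.0
t 21.70 pos [551.8 140.8  50.8] alpha -90.0 tiltdeg 0.04 | turn az -0.0 | shift mm (after turn) [ 0.7 -1.2  0.3] | F [0.2 0.3 0.8] w 12.5 g 15.0
```

```bash

python3 -m pendant '[[[0,0,0,0,0,0,0],[0,0,0,0,0,0,0.15],[0,0,0,0,0,0,0.25],[0,0,0,0,0,0,0.35],[0,0,0,0,0,0,0.35]]]'
python3 -m pendant '[[[0,0,-0.01,0,0,0,0.35],[0,0,-0.025,0,0,0,0.35],[0,0,-0.03,0,0,0,0.35],[0,0,-0.025,0,0,0,0.35],[0,0,0,0,0,0,0.35]]]'
python3 -m pendant '[[[-0.025,-0.007,0,0,0,0,0.6],[-0.025,-0.007,0,0,0,0,0.6],[-0.025,0.016,0,0,0,-9.75,0.6],[0,0,0,0,0,-9.75,0.6],[0,0,0,0,0,-9.75,0.6]]]'
python3 -m pendant '[[[0,0,0,0,0,-9.75,0.6],[0,0,0,0,0,-9.75,0.6],[0,0,0,0,0,-9.75,0.6],[0,0,0,0,0,-9.75,0.6],[0,0,0,0,0,-9.75,0.6]]]'
python3 go.py .429 .107 .13 -12
```

```text
time: 22.32
position: [0.5513, 0.1407, 0.0504]
tool_rot: [1.0, -0.0, -0.0, 0.0]
ft_force: [-0.1, 0.9, 0.7]
grip_width: 0.0286
grip_force: 0.0
time: 22.95
position: [0.5532, 0.1409, 0.1431]
tool_rot: [1.0, -0.0, 0.003, -0.0]
ft_force: [0.0, 0.3, -0.5]
grip_width: 0.0304
grip_force: 0.0
time: 23.58
position: [0.4754, 0.1386, 0.1398]
tool_rot: [0.967, 0.255, -0.001, -0.0]
ft_force: [0.0, -0.1, -0.5]
grip_width: 0.052
grip_force: 0.0
time: 24.2
position: [0.4757, 0.1388, 0.1397]
tool_rot: [0.775, 0.631, -0.001, -0.001]
ft_force: [0.3, -0.6, -0.7]
grip_width: 0.0525
grip_force: 0.0
t 24.20 pos [475.7 138.8 139.7] alpha -11.7 tiltdeg 0.11 | turn az 0.3 | shift mm (after turn) [-40.8 -39.1   9.7] | F [ 0.3 -0.6 -0.7] w 52.5 g 0.0
```

```bash

python3 -m pendant '[[[-0.0205,-0.0195,0,0,0,0,0.65],[-0.0205,-0.0195,0.005,0,0,0,0.65],[0,0,0.004,0,0,0,0.65],[0,0,0,0,0,0,0.65],[0,0,0,0,0,0,0.65]]]'
python3 go.py .429 .107 .045 -12
python3 - <<'E'
from lib import *
np.set_printoptions(precision=4,suppress=True)
c=cam("wrist"); H=hsv(c); m=((H[...,0]<8)|(H[...,0]>172))&(H[...,1]>140)
u=proj(c,[[.429,.107,.06]])[0]; print(u)
a,q,k=blob(m,u,100)[0]; P=onplane(c,k[:,0],.06)[:,:2]; print(a,q,cv2.minAreaRect((P*1000).astype(np.float32)))
t=camera("top"); s=camera("scene"); G=cv2.resize(t["img"][110:240,150:400],(500,260)); S=cv2.resize(s["img"][140:250,170:390],(440,220)); im=np.zeros((580,520,3),np.uint8)
im[:260,:500]=G
w=c["img"][60:380,40:480]; im[260:580,:440]=w; cv2.imwrite("pics/m5.png",im[:,:,::-1]); cv2.imwrite("pics/s5.png",S[:,:,::-1])
E
```

```text
time: 24.82
position: [0.4311, 0.1071, 0.1315]
tool_rot: [0.777, 0.629, 0.001, 0.0]
ft_force: [-0.2, 0.7, -0.1]
grip_width: 0.0568
grip_force: 0.0
t 24.82 pos [431.1 107.1 131.5] alpha -12.0 tiltdeg 0.08 | turn az -0.0 | shift mm (after turn) [-0.6 -2.  86.5] | F [-0.2  0.7 -0.1] w 56.8 g 0.0
[253.2502 207.7248]
2090.0 [254.2168 204.9251] ((430.183349609375, 109.27632141113281), (50.775184631347656, 31.331960678100586), 80.40480041503906)
```

View pics/m5.png

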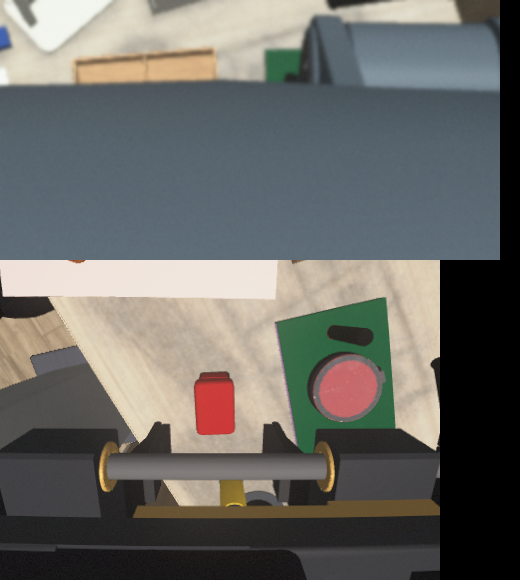

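The date stamp is centred between the fingers with its long side along tool x. The black seal looks elongated at (390,134) in the full wrist image, so I'm checking whether it is upright.

```bash
python3 - <<'E'
from lib import *
np.set_printoptions(precision=1,suppress=True)
c=cam("wrist"); s=camera("scene")
for n,y in(("black",.141),("brown",.0325)):
    P=[[.552,y,.010],[.552,y,.07]]; print(n,proj(c,P),proj(s,P))
H=hsv(c); a,q,k=blob(H[...,2]<70,(390,135))[0]; print(a,q,cv2.minAreaRect(k))
cv2.imwrite("pics/m6.png",np.vstack([cv2.resize(c["img"][80:240,270:470],(600,300)),cv2.resize(s["img"][120:220,200:400],(600,300))])[:,:,::-1])
E
```

```text
black [[376.  130.3]
 [408.8 135.3]] [[270.  180.1]
 [269.5 156.3]]
brown [[386.1 235.6]
 [416.8 265. ]] [[306.7 169.9]
 [307.  147. ]]
652.0 [391.5 134.3] ((390.4999694824219, 134.5), (45.82052230834961, 17.819091796875), 8.130102157592773)
```

View pics/m6.png

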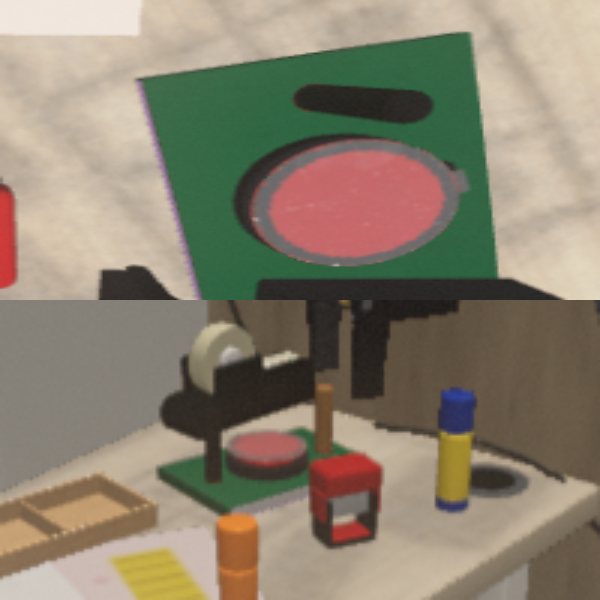

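Both seals stand upright: the black seal's (376–409,130–135) streak matches the projection of an upright stick, and the scene view confirms it. The pad is flat between them. Gripping the date stamp.

```bash

python3 -m pendant '[[[0.001,-0.001,0.02,0,0,0,0.65],[0,0,0.025,0,0,0,0.65],[0,0,0.022,0,0,0,0.65],[0,0,0.012,0,0,0,0.65],[0,0,0.006,0,0,0,0.65]]]' 20
python3 -m pendant '[[[0,0,0,0,0,0,0],[0,0,0,0,0,0,0],[0,0,0,0,0,0,0],[0,0,0,0,0,0,0],[0,0,0,0,0,0,0]]]' 20
python3 go.py .43 .108 .046 -12
```

```text
time: 25.7
position: [0.429, 0.1081, 0.0461]
tool_rot: [0.777, 0.629, -0.0, -0.0]
ft_force: [0.8, 0.4, -0.1]
grip_width: 0.0562
grip_force: 0.0
time: 26.32
position: [0.4294, 0.108, 0.047]
tool_rot: [0.777, 0.629, 0.0, 0.0]
ft_force: [0.2, 0.2, 5.2]
grip_width: 0.0329
grip_force: 20.0
t 26.32 pos [429.4 108.   47. ] alpha -12.0 tiltdeg 0.07 | turn az -0.0 | shift mm (after turn) [0.1 0.6 1. ] | F [0.2 0.2 5.2] w 32.9 g 20.0
```

```bash

python3 -m pendant '[[[0,0,-0.01,0,0,0,0],[0,0,-0.025,0,0,0,0],[0,0,-0.03,0,0,0,0],[0,0,-0.03,0,0,0,0],[0,0,0,0,0,9.25,0]]]'
python3 -m pendant '[[[0,0,0,0,0,9.25,0],[0,0,0,0,0,9.25,0],[0,0,0,0,0,9.25,0],[0,0,0,0,0,9.25,0],[0,0,0,0,0,9.25,0]]]'
python3 -m pendant '[[[0,0,0,0,0,9.25,0],[0,0,0,0,0,9.25,0],[0.02,-0.02,0,0,0,0,0],[0.02,-0.025,0,0,0,0,0],[0,-0.025,0,0,0,0,0]]]'
python3 -m pendant '[[[0,0,0,0,0,0,0],[0,0,0,0,0,0,0],[0,0,0,0,0,0,0],[0,0,0,0,0,0,0],[0,0,0,0,0,0,0]]]'
python3 go.py .558 .2495 .05 -86
python3 - <<'E'
from lib import *
c=cam("wrist"); H=hsv(c); h,s,v=H[...,0],H[...,1],H[...,2]
# wood mask incl. shadowed walls
cv2.imwrite("pics/w7.png",c["img"][:,:,::-1]); pickle.dump(c,open("pics/w7.pkl","wb"))
m=((h>5)&(h<22)&(s>75)).astype(np.uint8); m[230:]=0
m=cv2.morphologyEx(m,cv2.MORPH_CLOSE,np.ones((7,7)))
for a,u,k in blob(m)[:2]:
    P=onplane(c,k[:,0],.02)[:,:2]; r=cv2.minAreaRect((P*1000).astype(np.float32)); print(a,u,r,cv2.boxPoints(r).round(1).tolist())
E
```

```text
time: 26.95
position: [0.4302, 0.1081, 0.144]
tool_rot: [0.827, 0.563, 0.002, 0.001]
ft_force: [0.8, -0.2, -0.0]
grip_width: 0.033
grip_force: 20.0
time: 27.58
position: [0.4286, 0.108, 0.1419]
tool_rot: [0.981, 0.192, -0.0, -0.0]
ft_force: [0.6, 0.7, -1.1]
grip_width: 0.0334
grip_force: 20.0
time: 28.2
position: [0.4659, 0.1814, 0.1421]
tool_rot: [0.999, 0.034, 0.001, -0.0]
ft_force: [-0.7, -0.3, -0.3]
grip_width: 0.0328
grip_force: 20.0
time: 28.82
position: [0.4641, 0.1802, 0.1416]
tool_rot: [0.999, 0.034, -0.0, 0.0]
ft_force: [0.4, -1.0, -0.3]
grip_width: 0.033
grip_force: 20.0
t 28.82 pos [464.1 180.2 141.6] alpha -86.1 tiltdeg 0.01 | turn az -0.1 | shift mm (after turn) [ 98.5 -62.6  91.6] | F [ 0.4 -1.  -0.3] w 33.0 g 20.0
14741.0 [148.08379124  83.58968184] ((555.4122314453125, 284.05340576171875), (77.4612045288086, 150.18275451660156), 5.083375453948975) [[510.20001220703125, 355.3999938964844], [523.5, 205.8000030517578], [600.5999755859375, 212.6999969482422], [587.2999877929688, 362.29998779296875]]
836.5 [437.08408049 111.79179119] ((552.0571899414062, 18.815982818603516), (17.05692481994629, 51.37568664550781), 4.753346920013428) [[541.4000244140625, 43.70000076293945], [545.7000122070312, -7.5], [562.7000122070312, -6.099999904632568], [558.4000244140625, 45.099998474121094]]
```

View pics/w7.png

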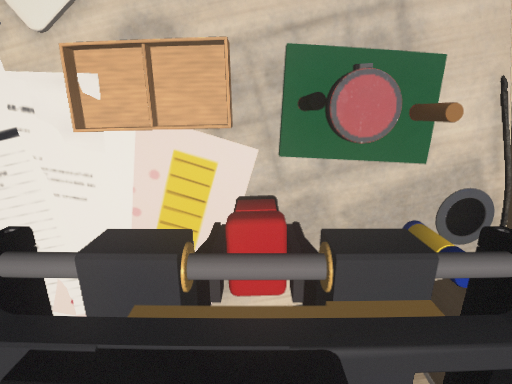

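The wrist view measures the tray at 77.5 x 150.2 mm, matching its stated size, with centre (0.5554,0.2841) and yaw 5°. The notebook is to its right, so the date stamp goes in the right compartment at (0.5585,0.247).

```bash

python3 -m pendant '[[[0.02,-0.012,0,0,0,0,0],[0.025,-0.015,0,0,0,0,0],[0.025,-0.015,0,0,0,0,0],[0.02,-0.012,0,0,0,0,0],[0.009,-0.006,0,0,0,0,0]]]'
python3 -m pendant '[[[0,0,0,0,0,0,0],[0,0,0.02,0,0,0,0],[0,0,0.025,0,0,0,0],[0,0,0.02,0,0,0,0],[0,0,0.01,0,0,0,0]]]'
python3 go.py .5585 .247 .05 -86
python3 -m pendant '[[[0,0,0.007,0,0,0,0],[0,0,0.005,0,0,0,0],[0,0,0.003,0,0,0,0],[0,0,0.001,0,0,0,0],[0,0,0,0,0,0,0]]]'
python3 go.py .5585 .247 .05 -86
```

```text
time: 29.5
position: [0.5596, 0.2478, 0.1414]
tool_rot: [0.999, 0.035, 0.0, -0.0]
ft_force: [-0.6, 0.4, -1.0]
grip_width: 0.0331
grip_force: 20.0
time: 30.12
position: [0.5569, 0.2466, 0.0654]
tool_rot: [0.999, 0.035, -0.002, 0.0]
ft_force: [0.2, 0.4, -1.3]
grip_width: 0.033
grip_force: 20.0
t 30.12 pos [556.9 246.6  65.4] alpha -86.0 tiltdeg 0.20 | turn az -0.0 | shift mm (after turn) [ 1.6 -0.3 15.4] | F [ 0.2  0.4 -1.3] w 33.0 g 20.0
time: 30.75
position: [0.5588, 0.2474, 0.0508]
tool_rot: [0.999, 0.035, 0.0, -0.0]
ft_force: [-0.0, 0.6, -0.3]
grip_width: 0.0333
grip_force: 20.0
t 30.75 pos [558.8 247.4  50.8] alpha -86.0 tiltdeg 0.03 | turn az -0.0 | shift mm (after turn) [-0.4  0.4  0.8] | F [-0.   0.6 -0.3] w 33.3 g 20.0
```

```bash

python3 -m pendant '[[[0,0,0.0005,0,0,0,0],[0,0,0,0,0,0,0.45],[0,0,0,0,0,0,0.55],[0,0,0,0,0,0,0.55],[0,0,0,0,0,0,0.55]]]'
python3 -m pendant '[[[0,0,-0.01,0,0,0,0.55],[0,0,-0.025,0,0,0,0.55],[0,0,-0.03,0,0,0,0.55],[0,0,-0.03,0,0,0,0.55],[0,0,0,0,0,0,0.6]]]'
python3 -m pendant '[[[-0.03,0.03,0,0,0,0,0.6],[-0.03,0.045,0,0,0,0,0.6],[-0.03,0.045,0,0,0,0,0.6],[-0.03,0.045,0,0,0,0,0.6],[-0.02,0.045,0,0,0,0,0.6]]]'
python3 go.py .427 .002 .14 -86
```

```text
time: 31.38
position: [0.5587, 0.2474, 0.0501]
tool_rot: [0.999, 0.035, 0.0, -0.0]
ft_force: [-0.2, 0.1, -0.7]
grip_width: 0.0475
grip_force: 0.0
time: 32.0
position: [0.5607, 0.2479, 0.1483]
tool_rot: [0.999, 0.035, 0.003, -0.001]
ft_force: [0.1, 0.2, 0.1]
grip_width: 0.0505
grip_force: 0.0
time: 32.62
position: [0.4313, 0.0272, 0.1445]
tool_rot: [0.999, 0.035, -0.001, -0.0]
ft_force: [1.0, 0.7, 0.1]
grip_width: 0.0522
grip_force: 0.0
t 32.62 pos [431.3  27.2 144.5] alpha -86.0 tiltdeg 0.14 | turn az 0.0 | shift mm (after turn) [-6.  24.9  4.5] | F [1.  0.7 0.1] w 52.2 g 0.0
```

```bash

python3 -m pendant '[[[-0.006,0.025,0,0,0,0,0.6],[0,0,0,0,0,0,0.6],[0,0,0,0,0,0,0.6],[0,0,0,0,0,0,0.6],[0,0,0,0,0,0,0.6]]]'
python3 go.py .427 .002 .068 -86
python3 - <<'E'
from lib import *
np.set_printoptions(precision=3,suppress=True)
c=cam("wrist"); H=hsv(c); h,s,v=H[...,0],H[...,1],H[...,2]
cv2.imwrite("pics/w8.png",c["img"][:,:,::-1])
print(proj(c,[[.427,.002,.092],[.427,.002,.0]]))
for n,m,z in (("cap",(h>108)&(h<130)&(s>120),.09),("yel",(h>18)&(h<32)&(s>120),.035)):
    for a,u,k in blob(m,(256,210),30)[:2]: print(n,a,u,k[:,0].min(0),k[:,0].max(0),onplane(c,u,z)[0])
E
```

```text
time: 33.25
position: [0.4294, 0.0036, 0.1449]
tool_rot: [0.999, 0.036, -0.0, -0.0]
ft_force: [0.8, -0.9, -0.1]
grip_width: 0.052
grip_force: 0.0
t 33.25 pos [429.4   3.6 144.9] alpha -85.9 tiltdeg 0.01 | turn az 0.1 | shift mm (after turn) [-2.5  1.4 76.9] | F [ 0.8 -0.9 -0.1] w 52.0 g 0.0
[[257.266 218.862]
 [256.927 187.946]]
cap 811.0 [255.878 217.512] [239 201] [271 234] [0.427 0.003 0.09 ]
yel 268.0 [255.778 188.632] [243 180] [268 199] [0.435 0.004 0.035]
yel 30.0 [363.756 279.978] [361 272] [366 289] [ 0.346 -0.115  0.035]
```

View pics/w8.png

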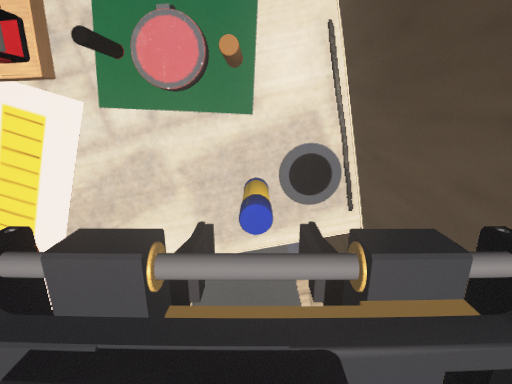

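The glue stick's cap is at (256,217), centred between the fingers at (0.427,0.003). Gripping it.

```bash

python3 -m pendant '[[[-0.002,0.001,0.02,0,0,0,0.6],[0,0,0.025,0,0,0,0.6],[0,0,0.018,0,0,0,0.6],[0,0,0.009,0,0,0,0.6],[0,0,0.005,0,0,0,0.6]]]' 20
python3 -m pendant '[[[0,0,0,0,0,0,0],[0,0,0,0,0,0,0],[0,0,0,0,0,0,0],[0,0,0,0,0,0,0],[0,0,0,0,0,0,0]]]' 20
python3 go.py .427 .003 .068 -86
python3 -m pendant '[[[0,0,-0.01,0,0,0,0],[0,0,-0.025,0,0,0,0],[0,0,-0.03,0,0,0,0],[0,0,-0.03,0,0,0,0],[0,0,0,0,0,0,0]]]'
python3 go.py .552 .321 .168 -86
```

```text
time: 33.92
position: [0.4275, 0.0018, 0.0678]
tool_rot: [0.999, 0.035, -0.0, -0.0]
ft_force: [-0.8, -0.4, 0.7]
grip_width: 0.0523
grip_force: 0.0
time: 34.55
position: [0.4276, 0.0016, 0.0683]
tool_rot: [0.999, 0.035, 0.0, 0.0]
ft_force: [0.0, 0.4, 2.9]
grip_width: 0.0253
grip_force: 19.9
t 34.55 pos [427.6   1.6  68.3] alpha -86.0 tiltdeg 0.04 | turn az -0.0 | shift mm (after turn) [-0.5 -1.5  0.3] | F [0.  0.4 2.9] w 25.3 g 19.9
time: 35.17
position: [0.4287, 0.0014, 0.1652]
tool_rot: [0.999, 0.035, 0.003, 0.001]
ft_force: [0.4, -0.9, -0.7]
grip_width: 0.0258
grip_force: 19.9
t 35.17 pos [428.7   1.4 165.2] alpha -86.0 tiltdeg 0.32 | turn az -0.0 | shift mm (after turn) [ 145.3 -310.2   -2.8] | F [ 0.4 -0.9 -0.7] w 25.8 g 19.9
```

Before going to the left compartment I'm checking the clearance to the copy stand's overhanging head.

```bash
python3 - <<'E'
from lib import *
np.set_printoptions(precision=3,suppress=True)
T=pickle.load(open("pics/top.pkl","rb"))
for z in(.32,.26): print(z,onplane(T,np.array([(180,72),(207,110),(287,55),(268,10),(200,0),(258,0)])*.64,z)[:, :2].tolist())
s=camera("scene"); cv2.imwrite("pics/s9.png",cv2.resize(s["img"][20:230,0:280],(800,600),interpolation=cv2.INTER_CUBIC)[:,:,::-1])
E
```

```text
0.32 [[0.6276727198374915, 0.41979067080634647], [0.5893166796699325, 0.3922172640568221], [0.6447419338366585, 0.32160062630350095], [0.6921149959311033, 0.34145505841249235], [0.7032437306699046, 0.4065756862586628], [0.7029131085076386, 0.3514498999181569]]
0.26 [[0.6629892214608133, 0.4414843326907331], [0.6205630117622953, 0.41098496070792667], [0.6818697432600901, 0.3328748046949852], [0.7342698204760832, 0.3548360993547375], [0.7465794862196004, 0.42686703374294177], [0.7462137799285964, 0.36589154824284836]]
```

View pics/s9.png

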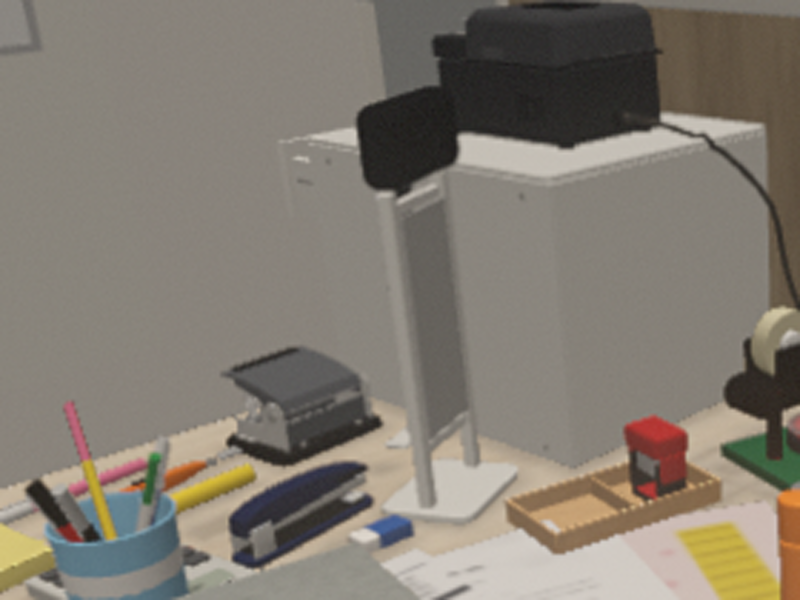

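The stand's head reaches to about (0.59,0.39) at z 0.25–0.32, and the wrist camera on the tool's +x side would come close to it. I'll turn the tool so the camera faces the robot (alpha ≈ 108°), doing the turn in free space.

```bash

python3 -m pendant '[[[0.01,-0.03,0,0,0,0,0],[0.01,-0.04,0,0,0,0,0],[0.01,-0.04,0,0,0,0,0],[0.01,-0.038,0,0,0,0,0],[0,0,0,0,0,-10.2,0]]]' | head -2
python3 -m pendant '[[[0,0,0,0,0,-10.2,0],[0,0,0,0,0,-10.2,0],[0,0,0,0,0,-10.2,0],[0,0,0,0,0,-10.2,0],[0,0,0,0,0,-10.2,0]]]' | head -2
python3 -m pendant '[[[0,0,0,0,0,-10.2,0],[0,0,0,0,0,-10.2,0],[0,0,0,0,0,-10.2,0],[0,0,0,0,0,-10.2,0],[0,0,0,0,0,-10.2,0]]]' | head -2
python3 -m pendant '[[[0,0,0,0,0,-10.2,0],[0,0,0,0,0,-10.2,0],[0,0,0,0,0,-10.2,0],[0,0,0,0,0,-10.2,0],[0,0,0,0,0,-10.2,0]]]' | head -2
python3 -m pendant '[[[0,0,0,0,0,-10.2,0],[0,0,0,0,0,-10.2,0],[0,0,0,0,0,-10.2,0],[0,0,0,0,0,0,0],[0,0,0,0,0,0,0]]]'
python3 go.py .549 .3195 .165 108
```

```text
time: 35.85
position: [0.4565, 0.1543, 0.1618]
time: 36.48
position: [0.4559, 0.1519, 0.1617]
time: 37.1
position: [0.4559, 0.1519, 0.1617]
time: 37.72
position: [0.4559, 0.1519, 0.1617]
time: 38.35
position: [0.4565, 0.152, 0.1624]
tool_rot: [-0.153, 0.988, 0.0, -0.001]
ft_force: [-0.4, -0.6, -0.7]
grip_width: 0.0259
grip_force: 19.9
t 38.35 pos [456.5 152.  162.4] alpha 107.6 tiltdeg 0.10 | turn az -0.4 | shift mm (after turn) [-139.7  130.7   -2.6] | F [-0.4 -0.6 -0.7] w 25.9 g 19.9
```

```bash

python3 -m pendant '[[[-0.015,0.014,0,0,0,0,0],[-0.02,0.018,0,0,0,0,0],[-0.02,0.018,0,0,0,0,0],[-0.02,0.018,0,0,0,0,0],[-0.02,0.018,0,0,0,0,0]]]'
python3 -m pendant '[[[-0.02,0.018,0,0,0,0,0],[-0.015,0.016,0,0,0,0,0],[-0.01,0.01,0,0,0,0,0],[0,0,0.01,0,0,0,0],[0,0,0.02,0,0,0,0]]]'
python3 go.py .549 .3195 .0715 108
python3 -m pendant '[[[0,0,0.02,0,0,0,0],[0,0,0.02,0,0,0,0],[0,0,0.01,0,0,0,0],[0,0,0,0,0,0,0],[0,0,0,0,0,0,0]]]'
python3 go.py .549 .3195 .0715 108
```

```text
time: 38.98
position: [0.5222, 0.2652, 0.163]
tool_rot: [-0.154, 0.988, 0.0, 0.0]
ft_force: [-0.8, -0.2, -0.0]
grip_width: 0.0257
grip_force: 19.9
time: 39.6
position: [0.5506, 0.3186, 0.1328]
tool_rot: [-0.154, 0.988, -0.0, 0.0]
ft_force: [0.3, -0.5, -0.2]
grip_width: 0.0258
grip_force: 19.9
t 39.60 pos [550.6 318.6 132.8] alpha 107.8 tiltdeg 0.04 | turn az -0.2 | shift mm (after turn) [ 1.2  1.4 61.3] | F [ 0.3 -0.5 -0.2] w 25.8 g 19.9
time: 40.22
position: [0.5511, 0.3187, 0.0837]
tool_rot: [-0.154, 0.988, 0.0, 0.001]
ft_force: [-0.4, -0.2, -0.1]
grip_width: 0.0257
grip_force: 19.9
t 40.23 pos [551.1 318.7  83.7] alpha 107.8 tiltdeg 0.07 | turn az -0.2 | shift mm (after turn) [ 1.8  1.5 12.2] | F [-0.4 -0.2 -0.1] w 25.7 g 19.9
```

```bash

python3 -m pendant '[[[0.001,0.001,0.005,0,0,0,0],[0,0,0.004,0,0,0,0],[0,0,0.002,0,0,0,0],[0,0,0.0005,0,0,0,0],[0,0,0,0,0,0,0]]]'
python3 go.py .549 .3195 .0715 108
python3 -m pendant '[[[0,0,0,0,0,0,0.35],[0,0,0,0,0,0,0.45],[0,0,0,0,0,0,0.5],[0,0,0,0,0,0,0.5],[0,0,0,0,0,0,0.5]]]'
python3 go.py .549 .3195 .0715 108
python3 -m pendant '[[[0,0,-0.01,0,0,0,0.5],[0,0,-0.02,0,0,0,0.5],[0,0,-0.03,0,0,0,0.5],[0.01,-0.01,-0.02,0,0,0,0.5],[0.03,-0.02,0,0,0,0,0.5]]]'
python3 -m pendant '[[[0.04,-0.03,0,0,0,0,0.5],[0.04,-0.03,0,0,0,0,0.5],[0.03,-0.03,0,0,0,0,0.5],[0.01,-0.01,0,0,0,0,0.5],[0,0,0,0,0,0,0.5]]]'
python3 - <<'E'
from lib import *
np.set_printoptions(precision=3,suppress=True)
print(get_obs()["position"])
t=camera("top"); s=camera("scene"); w=cam("wrist")
im=np.zeros((600,800,3),np.uint8); im[:288,:384]=w["img"][::-1,::-1][::1,::1][:288,:384] if 0 else cv2.resize(w["img"],(384,288))
im[:288,400:784]=cv2.resize(t["img"][110:290,140:380],(384,288)); im[300:600,:800]=cv2.resize(s["img"][120:240,140:400],(800,300))
cv2.imwrite("pics/f1.png",im[:,:,::-1])
E
```

```text
time: 40.85
position: [0.5495, 0.3193, 0.0716]
tool_rot: [-0.155, 0.988, 0.0, 0.0]
ft_force: [-0.3, -0.6, -0.3]
grip_width: 0.0258
grip_force: 19.9
t 40.85 pos [549.5 319.3  71.6] alpha 107.8 tiltdeg 0.01 | turn az -0.2 | shift mm (after turn) [0.4 0.3 0.1] | F [-0.3 -0.6 -0.3] w 25.8 g 19.9
time: 41.48
position: [0.5494, 0.3193, 0.0716]
tool_rot: [-0.155, 0.988, -0.0, -0.0]
ft_force: [0.1, 0.2, 0.1]
grip_width: 0.0432
grip_force: 0.0
t 41.48 pos [549.4 319.3  71.6] alpha 107.8 tiltdeg 0.00 | turn az -0.2 | shift mm (after turn) [0.3 0.3 0.1] | F [0.1 0.2 0.1] w 43.2 g 0.0
time: 42.1
position: [0.5232, 0.2794, 0.1545]
tool_rot: [-0.155, 0.988, 0.001, 0.004]
ft_force: [-0.5, -0.1, 0.2]
grip_width: 0.0432
grip_force: 0.0
time: 42.72
position: [0.4375, 0.1464, 0.1522]
tool_rot: [-0.154, 0.988, 0.0, 0.001]
ft_force: [0.2, 0.5, -0.4]
grip_width: 0.0437
grip_force: 0.0
[0.437 0.146 0.152]
```

View pics/f1.png

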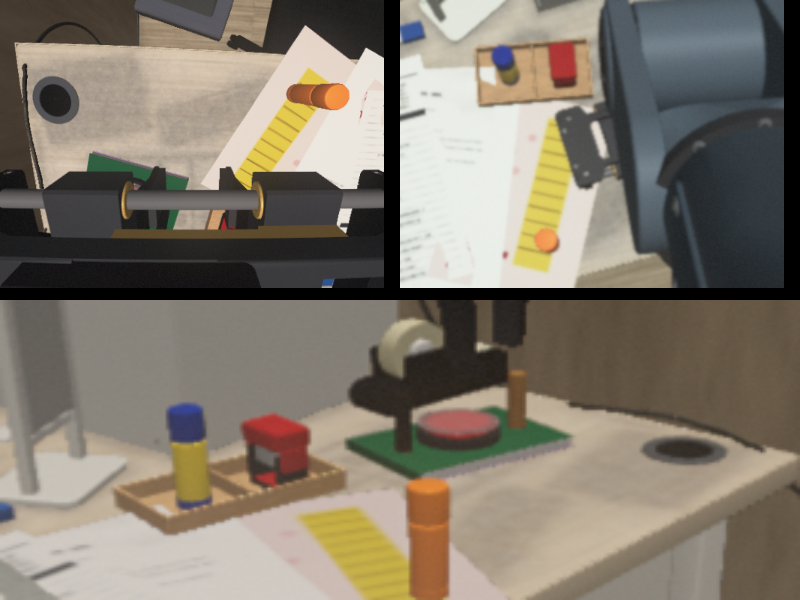

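Everything stands in place: the glue stick is in the left compartment, the date stamp in the right one, and both seals flank the flat pad. I'll back the arm off for a numeric check.

```bash

python3 -m pendant '[[[0,0,-0.04,0,0,0,0.5],[0.006,0.04,-0.02,0,0,0,0.5],[0.006,0.04,0,0,0,0,0.5],[0.006,0.04,0,0,0,0,0.5],[0.006,0.04,0,0,0,0,0.5]]]' | head -2
python3 -m pendant '[[[0.006,0.045,0,0,0,0,0.5],[0.006,0.045,0,0,0,0,0.5],[0.006,0.045,0,0,0,0,0.5],[0.006,0.045,0,0,0,0,0.5],[0,0,0,0,0,0,0.5]]]' | head -2
python3 - <<'E'
from lib import *
np.set_printoptions(precision=4,suppress=True)
T=camera("top"); H=hsv(T);h,s,v=H[...,0],H[...,1],H[...,2]
cv2.imwrite("pics/f2.png",cv2.resize(T["img"][:,:,::-1],(800,600)))
m=((h>55)&(h<90)&(s>90)).astype(np.uint8); m=cv2.morphologyEx(m,cv2.MORPH_CLOSE,np.ones((25,25)))
N=cv2.minAreaRect((onplane(T,blob(m)[0][2][:,0],.01)[:,:2]*1000).astype(np.float32)); print("nb",N)
w=((h>5)&(h<25)&(s>70)&(v>60)).astype(np.uint8); r=np.zeros_like(w); r[125:178,175:268]=1
k=blob(cv2.morphologyEx(w*r,cv2.MORPH_CLOSE,np.ones((21,21))))[0][2]
print("tray",cv2.minAreaRect((onplane(T,k[:,0],.02)[:,:2]*1000).astype(np.float32)))
red=((h<8)|(h>165))&(s>70)
for n,m,X,z in(("pad",red,(.552,.088,.029),.029),("brown",(h>4)&(h<25)&(s>60)&(v<170),(.553,.032,.038),.038),("black",v<70,(.552,.141,.04),.04),("date",red&(s>120),(.558,.247,.063),.058),("cap",(h>108)&(h<130)&(s>120),(.55,.32,.085),.085),("eraser",(h>100)&(h<130)&(s>90),(.613,.449,.013),.013)):
    a,u,_=blob(m,proj(T,[X])[0])[0]; print(n,a,onplane(T,u,z)[0])
E
```

```text
time: 43.5
position: [0.3649, 0.2941, 0.2118]
time: 44.12
position: [0.2857, 0.4595, 0.2115]
nb ((553.7596435546875, 87.67977905273438), (97.57188415527344, 143.04360961914062), 1.1589094400405884)
tray ((555.740234375, 286.2872619628906), (80.12884521484375, 149.27015686035156), 4.747608661651611)
pad 482.5 [0.5534 0.0886 0.029 ]
brown 78.5 [0.5545 0.0313 0.038 ]
black 91.5 [0.553  0.1408 0.04  ]
date 365.5 [0.5559 0.2465 0.058 ]
cap 96.0 [0.5557 0.3185 0.085 ]
eraser 111.0 [0.6127 0.4489 0.013 ]
```

```bash
python3 -c "from rig import hand_in; print(hand_in())"
```

```text
the job is handed in; nothing more can be done
None
```

The job was handed in at about 44 s with everything in place: pad within about 1 mm of the notebook's middle, seals upright about 53 mm left and 56 mm right of it, date stamp and glue stick in their tray compartments, and the notebook, tray and eraser unmoved in the final top view; `hand_in()` returned no verdict.

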